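# Change the batch in the puppet drying box

### The arm

A 6-joint arm with a two-finger parallel gripper is mounted at the origin on the work surface. World frame = base frame: x ahead of the robot, y to its left, z up, the work surface at z = 0. Lengths are in mm, angles in rad, forces in N, time in s.
With the tool pointing down it reaches from about 350 to 925 mm from the base axis. Payload 6.4 kg.
Tool frame: the origin (TCP) lies on the centre line of the jaws, within the pads' length; the fingertips stand 25 mm ahead of it and the grasp point (between the pads) lies 6 mm ahead of it; z points along the fingers, y is the direction in which the jaws open and shut (so a half turn about z gives the same grasp; the last joint's range is limited). The gripper opens to 94 mm and grips with 3 to 60 N. Pads are 16 mm wide; open, the fingers measure 119 mm over their backs; the gripper's body (75 mm by 177 mm) begins 78 mm behind the grasp point.
Start: joints at [0.94, 0.245, 1.558, -0, 1.339, -0.174], TCP at [286.7, 583.367, 230.455] pointing down, gripper open.
Joint ranges: [-3.13, 3.13], [-1.02, 2.26], [0.13, 2.54], [-0.95, 4.09], [0.21, 2.88], [-2.74, 2.74]. Speed limits (rad/s): [2.57, 2.57, 3.14, 3.14, 3.14, 3.14].

### API

Orientations are given as a unit quaternion [x, y, z, w].
In Python, from bench import * gives the robot as it stands. The module is installed in compiled form; this text tells all that it offers.
- The arm moves only by the shell command python3 -m handwheel 'ROWS' [FORCE]. ROWS is JSON, a list of rows, each a list of 3 entries, a list of its own where there are three numbers: the shift along the tool's x, y, z in units of 25 mm (1.0 is 25 mm), then the turn, a rotation vector about the tool's x, y, z in units of 8 degrees (1.0 is 8 degrees), then the finger opening in mm, from 0 to 94. In form: [[[tx, ty, tz], [ax, ay, az], claw], ...]. A call has 1 to 8 rows; each row is the pose to reach, as a shift and turn from the pose measured when the call began, along the tool's axes at that moment; what a row does not reach only later rows make up. A row lasts 1/10 s, in which the tool goes at most 50 mm and 8.59 degrees, less where a joint would pass 70% of its speed; a pose out of reach is approached as far as the arm can. A call with a gripper value outside its range is refused whole. The fingers move at their own pace and stop on an object; FORCE is the grip in N (left out, the last holds). Time passes only in rows, so rows that repeat a pose let the fingers close. It gives the time, the measured TCP pose, the force and the opening at its end, in the units of the state.
- get_state(): the state, without advancing time (a new reading comes with each control period).
- get_image(name): name is "scene" or "top"; returns a dict with "color" (480x640x3 uint8, red, green, blue), "fx", "fy", "cx", "cy" (pixels), "cam_to_world" (4x4, takes a point from camera to world coordinates). Camera axes: x right, y down, z forward; pixel columns grow to the right and rows downward; lengths in mm; the calibration is good to about 2 mm. A picture is of the moment at which its call begins. There is no depth.
- hand_in(): hands the job in, once; it reports no verdict.
The state is a dict: "t": time; "joints": joint angles; "qvel": joint speeds; "joint_efforts": joint torques, N m; "position": TCP position; "eef_rot": TCP orientation; "contact_force": force on the tool from outside, world axes, zero at the start; "ft_torque": the same for the moment, N m; "finger_gap": finger opening in mm.
Only numpy, scipy, OpenCV 4.12 (cv2) and the standard library are available. Lean on these libraries where they do the work, as an engineer would, in place of code of your own. Each camera call takes 0.05 s, during which the arm holds its last target. There are 200 camera calls.

### The job

The gold puppets in the drying box are dry: turn the red damper handle fully shut, draw the tray out onto the loading ledge, and put every dry puppet into the white bin. Lay all the freshly painted puppets from the log slice flat on the tray, painted face up and side by side, slide the tray fully home into the box, and then turn the damper fully open again. Never have the damper open while the tray is out, and leave the paints and tools where they are.

Things in the scene. Friction and masses are not known exactly. Their poses are not given: they have to be found in the camera images.
- dryer: Grey warm-air drying box, fixed, 220 deep, 300 wide, 110 mm high, clear window on top. Origin: table level, under the middle of its front face (towards the robot); x into the box, y to the left seen from the robot. Mouth 248 wide, from 30 to 100 mm high. On its right (-y) an 80 mm steel duct (axis x 65, z 60 mm) leads to a blue fan heater 200 mm high, from y -450 mm on.
- ledge (a point): Middle of the top of the loading ledge before the mouth, 30 mm above the table (same height as the box floor), 75 mm in front of the box front; the ledge is 150 deep. Runners 12 mm high and 12 wide, 248 mm apart, run along both its sides and on into the box. At its front edge two end stops 8 mm high, 64 to 124 mm from the middle, keep the tray on; the tray handle passes between them.
- damper (a joint): Quarter-turn damper: red lever on a vertical shaft on top of the duct. 0 rad = shut, lever across the duct, pointing to -x of the drying box (to the robot); 1.571 = fully open, lever along the duct, pointing to +y of the box (towards it). It opens clockwise seen from above. Stops at both ends; stays where it is left; about 2 N at the grip turns it.
- damper_pivot (a point): Point on the axis of the damper shaft, at the mid height of the lever, 125 mm above the table; 25 mm above the top of the duct.
- damper_grip (a point): Grip point of the damper lever, 54 mm from the axis, mid height. The lever is an upright red bar 10 mm wide, 18 mm high, 75 mm long from the axis.
- tray: Loose aluminium drying tray, 135 deep (x), 240 wide (y), 450 g; floor 3 thick, rim 3 thick, 19 mm high. Origin: centre of the underside; x into the box. Slides between the runners with 4 mm to spare each side. Fully home, against the back of the chamber, its origin is at x = 72 mm of the box frame, its front rim 5 mm inside the mouth; at the end stops at x = -76, its back rim 9 mm outside.
- tray_grip (a point): Grip point of the tray's dark wooden handle, which sticks out 72 mm from the middle of the tray's front rim: 16 mm wide (y), 24 mm high, from 8 to 32 mm above the underside of the tray. The point lies 41 mm in front of the rim, 22 mm above the underside.
- block: Round slice of a log, fixed, 270 mm across, 36 mm high, on which the freshly painted puppets lie. Origin: centre of its underside.
- bin: White finished-work bin with a green rim, open on top, fixed. 190 (x) by 200 (y) mm outside, walls and floor 5 mm, rim 56 mm above the table. Origin: centre of its underside.
- wet1: Flat wooden puppet, 85 long, 14 thick, 30 g. Waist 26 wide, 40 long; skirt end 36 wide, 42 mm from the origin; round head end 28 across, 43 mm from it. Origin: underside, centre of the waist; x to the head, z out of the painted face. Hold across the waist. Freshly painted, with a pale face and a red skirt and crown; starts on the log slice. May be absent.
- wet2: Flat wooden puppet, 85 long, 14 thick, 30 g. Waist 26 wide, 40 long; skirt end 36 wide, 42 mm from the origin; round head end 28 across, 43 mm from it. Origin: underside, centre of the waist; x to the head, z out of the painted face. Hold across the waist. Freshly painted, with a pale face and a blue skirt and crown; starts on the log slice. May be absent.
- wet3: Flat wooden puppet, 85 long, 14 thick, 30 g. Waist 26 wide, 40 long; skirt end 36 wide, 42 mm from the origin; round head end 28 across, 43 mm from it. Origin: underside, centre of the waist; x to the head, z out of the painted face. Hold across the waist. Freshly painted, with a pale face and a green skirt and crown; starts on the log slice. May be absent.
- dry1: Flat wooden puppet, 85 long, 14 thick, 30 g. Waist 26 wide, 40 long; skirt end 36 wide, 42 mm from the origin; round head end 28 across, 43 mm from it. Origin: underside, centre of the waist; x to the head, z out of the painted face. Hold across the waist. Dry from the last batch, gold with black skirt and crown; starts lying on the tray in the drying box. May be absent.
- dry2: Flat wooden puppet, 85 long, 14 thick, 30 g. Waist 26 wide, 40 long; skirt end 36 wide, 42 mm from the origin; round head end 28 across, 43 mm from it. Origin: underside, centre of the waist; x to the head, z out of the painted face. Hold across the waist. Dry from the last batch, gold with black skirt and crown; starts lying on the tray in the drying box. May be absent.
- mallet: Wooden mallet, lying, 46 mm thick, 250 mm long. Bystander, to be left alone. Origin: centre of its underside; x along the handle to the head.
- pot_red: Paint pot, 54 mm across, 48 mm high, red. Bystander, to be left alone. Origin: centre of its underside; z up.
- pot_blue: Paint pot, 54 mm across, 48 mm high, blue. Bystander, to be left alone. Origin: centre of its underside; z up.
- pot_white: Paint pot, 54 mm across, 48 mm high, white. Bystander, to be left alone. Origin: centre of its underside; z up.
- brush: Paint brush, lying along its x. Bystander, to be left alone. Origin: centre of its underside; x to the bristles.
- scriber: Thin steel scriber with a red handle, lying along its x. Bystander, to be left alone. Origin: centre of its underside; x to the tip.
- varnish: Jar of varnish, 56 mm across, 100 mm high. Bystander, to be left alone. Origin: centre of its underside; z up.
There are look-alikes about, which are no part of the job. Leave any purple look-alike of the wet2 alone.

How it is judged:
By the outcome, as a careful person would: the job done as asked, in the order asked, and still so for the second after the job is handed in, with the robot touching nothing.
Of wet1, wet2, wet3 only 2 to 3 are there at a start; the rules pass over those that are not, and their reading is None.
Of dry1, dry2 only 1 to 2 are there at a start; the rules pass over those that are not, and their reading is None.
At some moment in a run one of wet1, wet2, wet3 may be knocked a few centimetres aside while the robot is not near it.
Once in a run the grip may slacken for a moment while it holds something.
It also fails if it takes over 192 s, if anything falls off the work surface, if the arm or the gripper's body presses on something with over 40 N, if the wrist force passes 120 N, or if a joint passes its speed limit or range.

## Working session

There is one attempt and no reset: what is moved stays moved. The work goes in short steps, Python scripts to look and compute and a shell command to move; the robot and the scene stay as the last step left them, time stands still between calls to the robot, and variables do not carry over. Pictures are saved under pics/ and viewed, about 12 in all and at most 16, crops included, and the job is handed in when it is done.

```bash
mkdir -p pics; cat > h.py <<'E'
from bench import *
import numpy as np, cv2, sys
from scipy.spatial.transform import Rotation as R
def save(name,f,crop=None,scale=1):
    im=get_image(name); c=im["color"][:,:,::-1].copy()
    if crop: x0,y0,x1,y1=crop; c=c[y0:y1,x0:x1]
    if scale!=1: c=cv2.resize(c,None,fx=scale,fy=scale,interpolation=cv2.INTER_CUBIC)
    cv2.imwrite("pics/"+f,c); return im
def ray(im,u,v,z):
    T=np.array(im["cam_to_world"]); d=T[:3,:3]@np.array([(u-im["cx"])/im["fx"],(v-im["cy"])/im["fy"],1]); o=T[:3,3]
    return o+d*(z-o[2])/d[2]
def proj(im,p):
    T=np.linalg.inv(np.array(im["cam_to_world"])); q=T[:3,:3]@np.array(p)+T[:3,3]
    return im["fx"]*q[0]/q[2]+im["cx"],im["fy"]*q[1]/q[2]+im["cy"]
def st():
    s=get_state(); r=R.from_quat(s["eef_rot"]); 
    print("t",round(s["t"],2),"pos",np.round(s["position"],1),"yaw x-axis",np.round(r.as_matrix()[:,0],3),"z",np.round(r.as_matrix()[:,2],3),"F",np.round(s["contact_force"],1),"gap",round(s["finger_gap"],1)); return s,r
def go(p,jawdir=None):
    """shift in tool units to TCP p; turn so jaw axis (y) goes along world angle jawdir (deg), tool down"""
    s,r=st(); t=r.inv().apply(np.array(p)-s["position"])/25
    print("shift",np.round(t,2),end=' ')
    if jawdir is not None:
        best=None
        for k in (0,180):
            a=np.deg2rad(jawdir+k); y=np.array([np.cos(a),np.sin(a),0]); z=np.array([0,0,-1.]); x=np.cross(y,z)
            w=(r.inv()*R.from_matrix(np.stack([x,y,z],1))).as_rotvec()/np.deg2rad(8)
            print("turn",np.round(w,2),end=' | ')
    print("j6",round(s["joints"][5],2))
E
python3 - <<'E'
from h import *
s,r=st()
for n in("scene","top"):
    im=save(n,n+"0.png"); print(n,im["fx"],np.round(im["cam_to_world"],3).tolist())
E
```

```text
t 0.0 pos [286.4 582.9 229.4] yaw x-axis [-0.897  0.441  0.   ] z [-0.001 -0.002 -1.   ] F [ 0.4  0.1 -0.3] gap 94.3
scene 507.499532136833 [[-0.688, 0.54, -0.485, 1177.416], [0.726, 0.513, -0.458, 695.063], [0.002, -0.667, -0.745, 1230.241], [0.0, 0.0, 0.0, 1.0]]
top 473.20282561605393 [[0.002, -0.987, 0.161, 289.424], [-1.0, 0.0, 0.011, -12.82], [-0.011, -0.161, -0.987, 1233.797], [0.0, 0.0, 0.0, 1.0]]
```

View pics/scene0.png

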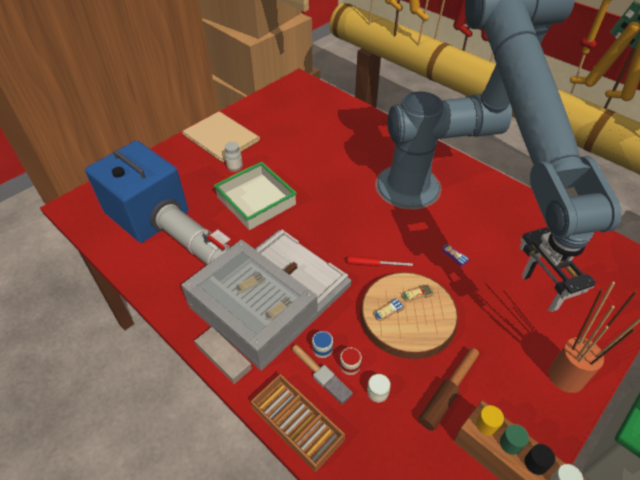

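View pics/top0.png

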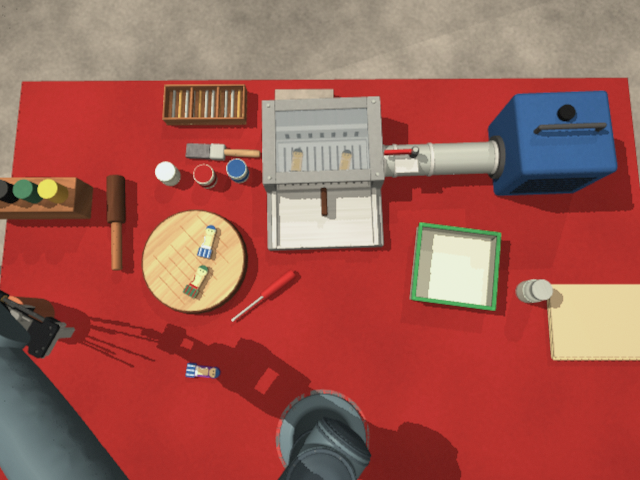

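Top view: the box mouth is near (325,185) and the tray handle at (324,202). The damper lever is around (400,152), along the duct, so open. The bin is at (457,268). Puppets are at (207,241) and (197,281) on the log, with a blue or purple one at (203,371) on the table. Two dry ones show through the window at (297,158) and (346,158). I'll enlarge the three candidates in one crop.

```bash
python3 - <<'E'
from h import *
t=get_image("top"); c=t["color"][:,:,::-1]
a=cv2.resize(c[215:385,145:255],None,fx=3.5,fy=3.5,interpolation=cv2.INTER_CUBIC)
b=cv2.resize(c[85:255,255:425],None,fx=2.35,fy=2.35,interpolation=cv2.INTER_CUBIC)
o=np.zeros((595,a.shape[1]+b.shape[1],3),np.uint8);o[:a.shape[0],:a.shape[1]]=a;o[:b.shape[0],a.shape[1]:]=b
cv2.imwrite("pics/c1.png",o)
print("crown/skirt hues")
hsv=cv2.cvtColor(c,cv2.COLOR_BGR2HSV)
for n,(x,y) in dict(A=(207,241),B=(197,281),C=(203,371)).items():
    w=hsv[y-22:y+22,x-22:x+22].reshape(-1,3); 
    m=(w[:,0]>35)&(w[:,0]<165)&(w[:,1]>70); print(n,m.sum(),np.median(w[m],0) if m.any() else'', np.percentile(w[m][:,0],[10,90]) if m.any() else '')
print('rect yaw corners box top', [np.round(ray(t,u,v,110)[:2],1) for u,v in((263,100),(378,97),(263,183),(383,182))])
print('ledge front z30',[np.round(ray(t,u,v,30)[:2],1) for u,v in((268,250),(383,246))])
print('lever',np.round(ray(t,388,155,125),1),np.round(ray(t,417,152,125),1))
print('handle',np.round(ray(t,323,190,62),1),np.round(ray(t,325,215,62),1))
print('bin rim',[np.round(ray(t,u,v,56)[:2],1) for u,v in((420,224),(501,233),(496,311),(411,302))])
print('log',np.round(ray(t,194,261,36),1))
E
```

```text
crown/skirt hues
A 72 [106.  131.5 163. ] [105. 107.]
B 73 [ 61.  77. 131.] [42. 68.]
C 162 [117.5 125.5 127. ] [106. 159.]
rect yaw corners box top [array([837.7, 149.6]), array([ 844.7, -141.5]), array([620.2, 145. ]), array([ 622.2, -149.9])]
ledge front z30 [array([465.3, 139.5]), array([ 475.7, -156.4])]
lever [ 686.  -161.6  125. ] [ 693.5 -232.5  125. ]
handle [615.5  -2.2  62. ] [550.2  -7.4  62. ]
bin rim [array([ 528. , -247.9]), array([ 504.7, -450.7]), array([ 310.2, -427. ]), array([ 331.9, -219.5])]
log [436.  327.5  36. ]
```

View pics/c1.png

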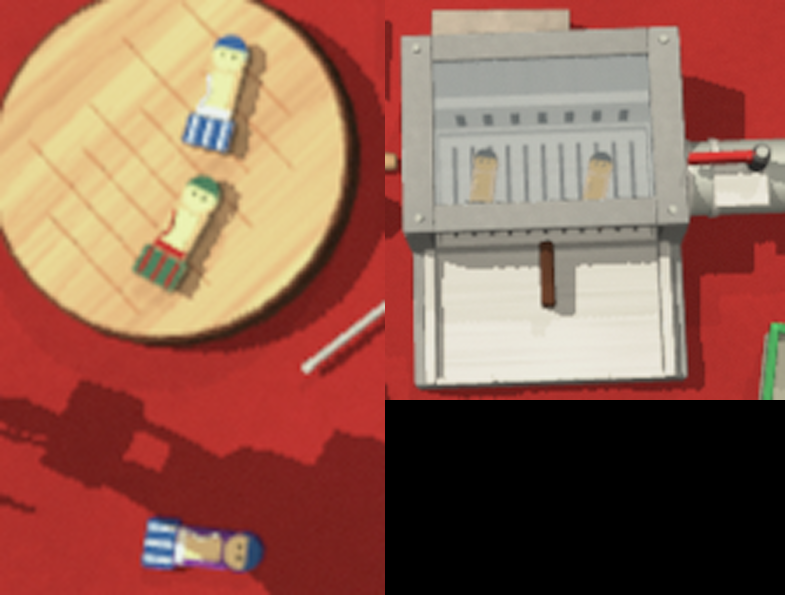

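A at (207,241) is blue on the log, so it's wet2. B at (197,281) is green on the log, so it's wet3. C at (203,371) has a purple body and lies off the log, so it's the look-alike and stays put. There is no red one. The damper is open, with its pivot near (415,152). The lever comes first.

```bash
python3 - <<'E'
from h import *
go([713,-178,200],90)
E
```

```text
t 0.15 pos [286.4 583.  229.6] yaw x-axis [-0.897  0.441  0.   ] z [-0.001 -0.001 -1.   ] F [0.3 0.4 0.4] gap 93.8
shift [-28.74 -19.79   1.21] turn [-0.01 -0.   -3.27] | turn [-1.000e-02  1.000e-02  1.923e+01] | j6 -0.17
```

```bash
H="python3 -m handwheel"
$H '[[[-28.74,-19.79,1.2],[0,0,8],0],[[-28.74,-19.79,1.2],[0,0,8],0],[[-28.74,-19.79,1.2],[0,0,8],0],[[-28.74,-19.79,1.2],[0,0,8],0],[[-28.74,-19.79,1.2],[0,0,8],0],[[-28.74,-19.79,1.2],[0,0,8],0],[[-28.74,-19.79,1.2],[0,0,8],0],[[-28.74,-19.79,1.2],[0,0,8],0]]' 20
python3 - <<'E'
from h import *
go([716,-178,200],0)
E
```

```text
t: 0.95
position: [482.5, 232.7, 216.4]
eef_rot: [0.71, 0.705, -0.001, 0.0]
contact_force: [0.5, -0.1, 0.6]
finger_gap: 33.7
t 0.95 pos [482.5 232.7 216.4] yaw x-axis [ 0.007  1.    -0.001] z [-0.001 -0.001 -1.   ] F [ 0.5 -0.1  0.6] gap 33.7
shift [-16.36   9.46   0.67] turn [-0.01  0.01 -0.05] | turn [1.000e-02 1.000e-02 2.245e+01] | j6 0.25
```

```bash
H="python3 -m handwheel"
$H '[[[-16.36,9.4,0.67],[0,0,0],0],[[-16.36,9.4,0.67],[0,0,0],0],[[-16.36,9.4,0.67],[0,0,0],0],[[-16.36,9.4,0.67],[0,0,0],0],[[-16.36,9.4,0.67],[0,0,0],0],[[-16.36,9.4,0.67],[0,0,0],0],[[-16.36,9.4,0.67],[0,0,0],0],[[-16.36,9.4,0.67],[0,0,0],0]]'
$H '[[[-3,1.9,0],[0,0,0],0],[[-3,1.9,0],[0,0,0],0],[[-3,1.9,0],[0,0,0],0]]'
python3 - <<'E'
from h import *
go([716,-178,136],0)
t=get_image("top"); hsv=cv2.cvtColor(t["color"],cv2.COLOR_RGB2HSV)
im=save("top","lev.png",(360,110,460,190),6)
s=save("scene","levs.png",(170,200,270,280),6)
E
```

```text
t: 1.75
position: [678.8, -115.6, 202.0]
eef_rot: [0.71, 0.705, -0.001, -0.0]
contact_force: [-0.8, 0.6, 0.1]
finger_gap: 0.4
t: 2.05
position: [726.5, -195.8, 200.3]
eef_rot: [0.711, 0.703, -0.001, -0.0]
contact_force: [-0.5, 0.3, -0.9]
finger_gap: 0.5
t 2.05 pos [ 726.5 -195.8  200.3] yaw x-axis [ 0.012  1.    -0.001] z [-0.002 -0.001 -1.   ] F [-0.5  0.3 -0.9] gap 0.5
shift [ 0.71 -0.42  2.57] turn [-0.01  0.01 -0.09] | turn [2.000e-02 2.000e-02 2.241e+01] | j6 -0.4
```

View pics/levs.png

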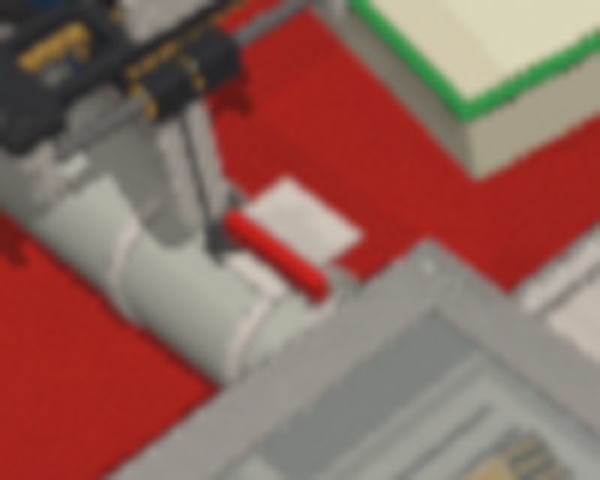

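The crop shows the red lever along the duct: scene pixels (208,236) at the pivot end and (224,248) at the tip by the box. The fingertips are just behind it.

```bash
python3 - <<'E'
from h import *
im=get_image("scene")
h=cv2.cvtColor(im["color"],cv2.COLOR_RGB2HSV)
for u,v in((208.5,235.5),(224,248)): print(np.round(ray(im,u,v,130),1))
go([716,-178,138],0)
E
```

```text
[ 694.3 -213.7  130. ]
[ 693.6 -144.2  130. ]
t 2.25 pos [ 725.4 -189.8  201.7] yaw x-axis [ 0.006  1.    -0.   ] z [-0.002 -0.    -1.   ] F [0.2 0.4 0.8] gap 0.5
shift [ 0.47 -0.37  2.55] turn [-0.02  0.   -0.05] | turn [0.000e+00 2.000e-02 2.245e+01] | j6 -0.4
```

```bash
H="python3 -m handwheel"
$H '[[[0.47,-0.37,0],[0,0,0],0],[[0.47,-0.37,1.3],[0,0,0],0],[[0.47,-0.37,2.55],[0,0,0],0],[[0.47,-0.37,2.55],[0,0,0],0]]'
$H '[[[0.08,-0.64,0],[0,0,0],0],[[0.16,-1.12,0],[0,0,0],0],[[0,-1.6,0],[0,0,0],0],[[-0.28,-2.08,0],[0,0,0],0],[[-0.72,-2.4,0],[0,0,0],0],[[-1.12,-2.64,0],[0,0,0],0],[[-1.4,-2.72,0],[0,0,0],0],[[-1.5,-2.72,0],[0,0,0],0]]'
python3 - <<'E'
from h import *
st()
im=save("scene","lev2.png",(170,200,270,280),6)
E
```

```text
t: 2.65
position: [712.6, -175.1, 132.7]
eef_rot: [0.709, 0.705, -0.003, -0.005]
contact_force: [-0.8, 0.0, -0.4]
finger_gap: 0.2
t: 3.45
position: [643.9, -212.8, 133.7]
eef_rot: [0.709, 0.705, -0.003, -0.006]
contact_force: [-0.1, 4.6, 3.1]
finger_gap: 0.6
t 3.45 pos [ 643.9 -212.8  133.7] yaw x-axis [0.005 1.    0.004] z [-0.012  0.004 -1.   ] F [-0.1  4.6  3.1] gap 0.6
```

View pics/lev2.png

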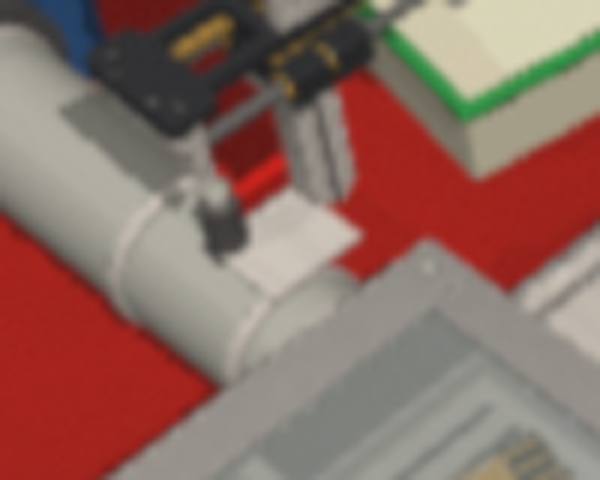

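The lever has swung towards the robot and may be a few degrees short. I'll press until the stop shows in the force.

```bash
H="python3 -m handwheel"
$H '[[[-0.15,0,0],[0,0,0],0],[[-0.3,0,0],[0,0,0],0],[[-0.3,0,0],[0,0,0],0]]'
$H '[[[-0.2,0,0],[0,0,0],0],[[-0.3,0,0],[0,0,0],0],[[-0.3,0,0],[0,0,0],0]]'
```

```text
t: 3.8
position: [644.0, -213.8, 133.3]
eef_rot: [0.708, 0.706, 0.001, -0.012]
contact_force: [-2.1, 22.2, 9.6]
finger_gap: 0.3
t: 4.1
position: [643.9, -213.9, 133.4]
eef_rot: [0.708, 0.706, 0.004, -0.018]
contact_force: [-2.6, 24.1, 11.6]
finger_gap: 0.8
```

```bash
H="python3 -m handwheel"
$H '[[[0.6,0,0],[0,0,0],0],[[0.6,0,-1],[0,0,0],20],[[0.6,0,-3],[0,0,2],45],[[3,-1,-3],[0,0,3],45],[[5,-2,-3],[0,0,4],45],[[7,-2.4,-3],[0,0,5],45],[[8.4,-2.4,-2],[0,0,6],45],[[8.4,-2.4,-1],[0,0,7],45]]'
python3 - <<'E'
from h import *
go([586,-4,110],92)
im=save("scene","shut.png",(150,190,350,340),4)
t=get_image("top"); c=t["color"]
h=cv2.cvtColor(c,cv2.COLOR_RGB2HSV)
E
```

```text
t: 4.9
position: [585.1, -1.6, 167.4]
eef_rot: [0.945, 0.328, -0.002, -0.017]
contact_force: [1.5, -0.1, 0.1]
finger_gap: 44.7
t 4.9 pos [585.1  -1.6 167.4] yaw x-axis [0.785 0.62  0.006] z [-0.015  0.03  -0.999] F [ 1.5 -0.1  0.1] gap 44.7
shift [-0.05  0.17  2.29] turn [ -0.04  -0.31 -17.96] | turn [-0.24  0.03  4.54] | j6 0.68
```

View pics/shut.png

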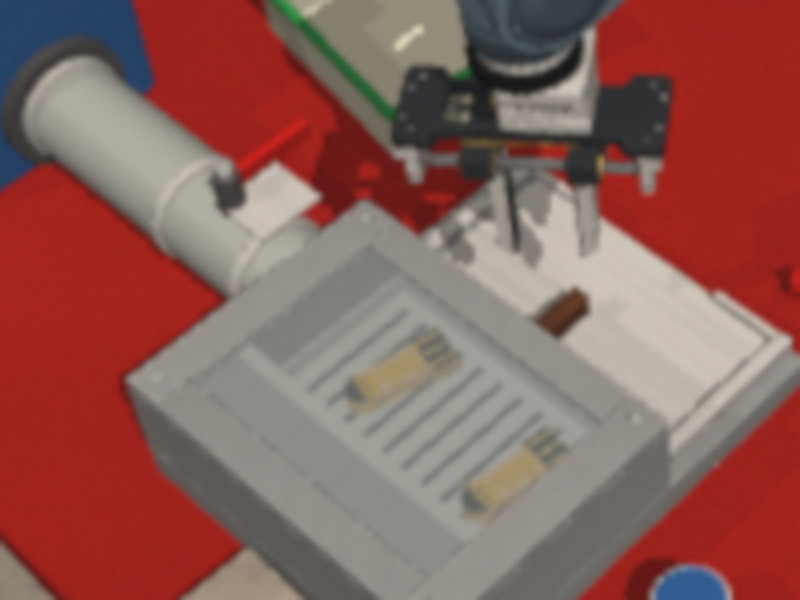

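The damper is shut, with the lever pointing at the robot. The two gold puppets lie on the tray, and the handle tip is near scene (297,263).

```bash
H="python3 -m handwheel"
python3 - <<'E'
from h import *
im=get_image("scene"); print(np.round(ray(im,296,262.5,62),1))
E
$H '[[[0,0.15,0.5],[-0.2,0,2],40],[[0,0.15,1],[-0.2,0,4.5],40],[[0,0.15,1],[-0.2,0,4.5],40],[[0,0.15,1],[-0.2,0,4.5],40],[[0,0.15,1],[-0.2,0,4.5],40]]'
python3 - <<'E'
from h import *
go([584,-4,60],92)
E
```

```text
[553.5   0.8  62. ]
t: 5.55
position: [586.0, -8.1, 140.1]
eef_rot: [1.0, 0.023, -0.006, -0.002]
contact_force: [0.1, 0.5, -0.4]
finger_gap: 40.1
t 5.55 pos [586.   -8.1 140.1] yaw x-axis [ 0.999  0.047 -0.013] z [-0.013  0.004 -1.   ] F [ 0.1  0.5 -0.4] gap 40.1
shift [-0.03 -0.15  3.21] turn [ -0.14  -0.05 -22.41] | turn [-0.03  0.09  0.09] | j6 1.32
```

```bash
H="python3 -m handwheel"
$H '[[[-0.05,-0.2,1],[0,0,0.1],40],[[-0.05,-0.2,2.2],[0,0,0.1],40],[[-0.05,-0.2,3.1],[0,0,0.1],40],[[-0.05,-0.2,3.1],[0,0,0.1],40]]' 25
$H '[[[0,0,0],[0,0,0],5],[[0,0,0],[0,0,0],5],[[0,0,0],[0,0,0],5],[[0,0,0],[0,0,0],5],[[0,0,0],[0,0,0],5]]' 25
```

```text
t: 5.95
position: [581.8, -3.4, 60.2]
eef_rot: [1.0, 0.018, -0.009, -0.003]
contact_force: [-0.4, 0.6, -0.4]
finger_gap: 39.5
t: 6.45
position: [582.9, -4.0, 61.8]
eef_rot: [1.0, 0.018, -0.008, -0.002]
contact_force: [-0.7, -2.2, 5.6]
finger_gap: 15.9
```

```bash
H="python3 -m handwheel"
$H '[[[-0.2,0,0],[0,0,0],5],[[-0.5,0,0],[0,0,0],5],[[-0.9,0,0],[0,0,0],5],[[-1.3,0,0],[0,0,0],5],[[-1.7,0,0],[0,0,0],5],[[-2.1,0,0],[0,0,0],5],[[-2.5,0,0],[0,0,0],5],[[-2.9,0,0],[0,0,0],5]]'
$H '[[[-0.4,0,0],[0,0,0],5],[[-0.8,0,0],[0,0,0],5],[[-1.2,0,0],[0,0,0],5],[[-1.6,0,0],[0,0,0],5],[[-2,0,0],[0,0,0],5],[[-2.4,0,0],[0,0,0],5],[[-2.7,0,0],[0,0,0],5],[[-2.8,0,0],[0,0,0],5]]'
```

```text
t: 7.25
position: [509.1, -6.5, 62.6]
eef_rot: [1.0, 0.018, -0.008, -0.002]
contact_force: [1.4, -0.6, -4.3]
finger_gap: 15.8
t: 8.05
position: [438.4, -8.9, 63.7]
eef_rot: [1.0, 0.018, -0.008, -0.002]
contact_force: [3.5, 1.8, -5.0]
finger_gap: 15.9
```

```bash
H="python3 -m handwheel"
$H '[[[-0.15,0,0],[0,0,0],5],[[-0.2,0,0],[0,0,0],5],[[-0.2,0,0],[0,0,0],5]]'
$H '[[[0,0,0],[0,0,0],40],[[0,0,0],[0,0,0],40],[[0,0,-2],[0,0,0],40],[[0,0,-4],[0,0,0],60],[[0,0,-6],[0,0,0],60],[[-1,-4,-6],[0,0,0],60],[[-1,-8,-6],[0,0,0],60],[[-1,-12,-6],[0,0,0],60]]'
python3 - <<'E'
from h import *
save("top","tray.png",(130,160,430,310),2.6)
st()
E
```

```text
t: 8.35
position: [437.0, -9.1, 65.0]
eef_rot: [1.0, 0.017, -0.003, -0.002]
contact_force: [10.9, 2.8, -10.5]
finger_gap: 16.1
t: 9.15
position: [414.3, 139.0, 217.1]
eef_rot: [1.0, 0.016, -0.002, -0.002]
contact_force: [0.7, -0.6, -0.4]
finger_gap: 59.9
t 9.2 pos [412.7 145.4 216.8] yaw x-axis [ 0.999  0.04  -0.005] z [-0.005  0.009 -1.   ] F [-2.   2.6  0.2] gap 59.9
```

View pics/tray.png

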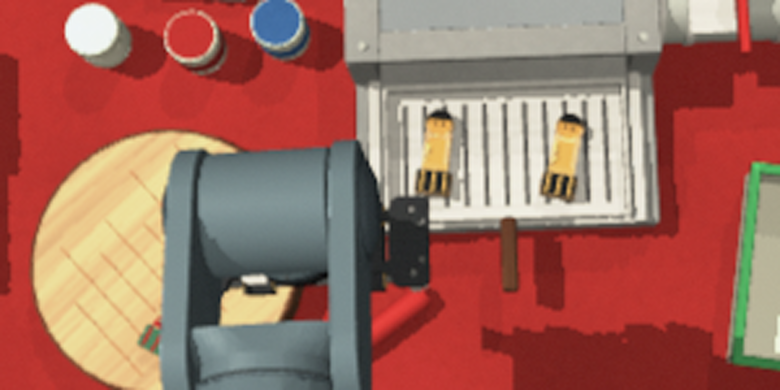

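Tray fully out. Gold puppets at crop (436,152) and (566,157), full-frame about (297.7,218.5) and (347.7,220.4).

```bash
python3 - <<'E'
from h import *
t=get_image("top")
for n,a,b in(("d1",(440,108),(432,196)),("d2",(573,113),(559,201))):
    P,Q=[ray(t,130+u/2.6-.3,160+v/2.6-.3,46) for u,v in(a,b)]
    d=P-Q; print(n,np.round((P+Q)/2,1),"len",round(np.linalg.norm(d),1),"ang",round(np.degrees(np.arctan2(d[1],d[0])),1))
im=save("scene","x.png")
h=cv2.cvtColor(t["color"],cv2.COLOR_RGB2HSV); m=((h[...,0]>12)&(h[...,0]<24)&(h[...,1]>120)&(h[...,2]>120)).astype(np.uint8)
m[:,:280]=0;m[:, 375:]=0;m[:190]=0;m[238:]=0
for c in cv2.findContours(m,0,1)[0]:
    if cv2.contourArea(c)>60:
        (u,v),wh,a=cv2.minAreaRect(c); print(np.round([u,v,*wh,a],1),np.round(ray(t,u,v,46),1))
E
```

```text
d1 [545.8  63.5  46. ] len 89.0 ang -4.5
d2 [540.6 -64.7  46. ] len 89.7 ang -9.3
[346.  224.4  10.4  20.1  14. ] [529.1 -61.1  46. ]
[297.2 219.4  10.3  28.4   6.3] [542.2  63.9  46. ]
```

```bash
python3 - <<'E'
from h import *
go([544,63.5,120],85.5)
E
```

```text
t 9.3 pos [413.8 140.  216.3] yaw x-axis [ 0.999  0.039 -0.006] z [-0.006  0.005 -1.   ] F [-0.1 -0.7  0.5] gap 59.8
shift [5.11 3.28 3.81] turn [ -0.07  -0.05 -21.66] | turn [-0.03  0.04  0.84] | j6 1.59
```

```bash
H="python3 -m handwheel"
$H '[[[2,1.3,1],[0,0,0.8],54],[[4,2.6,2],[0,0,0.8],54],[[5.1,3.28,3],[0,0,0.8],54],[[5.1,3.28,4],[0,0,0.8],54],[[5.1,3.28,4],[0,0,0.8],54],[[5.1,3.28,4],[0,0,0.8],54]]' 20
python3 - <<'E'
from h import *
go([544,63.5,61],85.5)
save("scene","g1.png",(200,200,380,340),4)
E
```

```text
t: 9.9
position: [543.2, 62.4, 114.9]
eef_rot: [0.999, -0.037, -0.004, -0.002]
contact_force: [0.2, -0.2, -0.3]
finger_gap: 54.2
t 9.9 pos [543.2  62.4 114.9] yaw x-axis [ 0.997 -0.074 -0.008] z [-0.008  0.005 -1.   ] F [ 0.2 -0.2 -0.3] gap 54.2
shift [ 0.05 -0.04  2.16] turn [ -0.09  -0.05 -22.47] | turn [-0.03  0.06  0.03] | j6 1.55
```

View pics/g1.png

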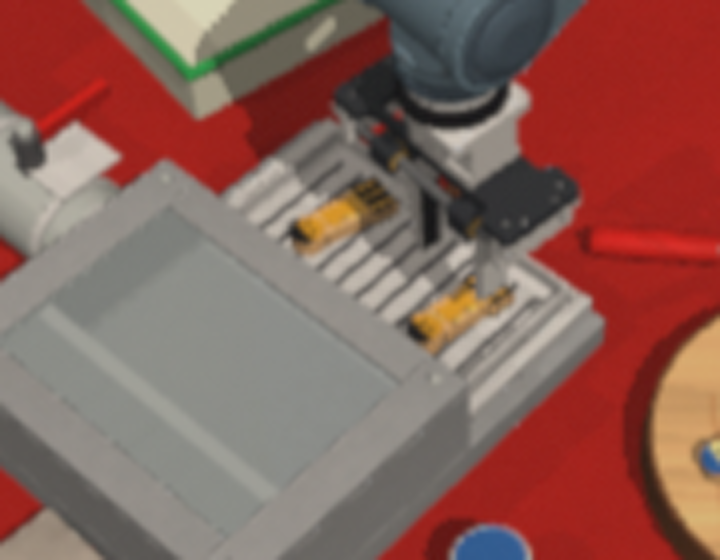

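The fingers straddle the left gold puppet. Descending.

```bash
H="python3 -m handwheel"
$H '[[[0.05,0,1],[0,0,0],54],[[0.05,0,2.15],[0,0,0],54],[[0.05,0,2.15],[0,0,0],54],[[0.05,0,2.15],[0,0,0],10],[[0.05,0,2.15],[0,0,0],10],[[0.05,0,2.15],[0,0,0],10],[[0.05,0,2.15],[0,0,0],10],[[0.05,0,2.15],[0,0,0],10]]' 20
$H '[[[0,0,0],[0,0,0],10],[[0,0,-1],[0,0,0],10],[[0,0,-3],[0,0,0],10],[[0,0,-5],[0,0,0],10],[[0,0,-5],[0,0,0],10]]'
python3 - <<'E'
from h import *
go([418,-300,180],90)
E
```

```text
t: 10.75
position: [545.7, 63.1, 63.9]
eef_rot: [0.999, -0.037, -0.002, -0.002]
contact_force: [-0.9, 0.4, 6.2]
finger_gap: 26.1
t: 11.25
position: [550.7, 62.2, 197.0]
eef_rot: [0.999, -0.037, 0.006, -0.002]
contact_force: [0.9, 1.3, -0.6]
finger_gap: 25.8
t 11.25 pos [550.7  62.2 197. ] yaw x-axis [ 0.997 -0.073  0.011] z [ 0.011  0.003 -1.   ] F [ 0.9  1.3 -0.6] gap 25.8
shift [-4.24 14.84  0.58] turn [-0.12  0.04 21.97] | turn [-0.02 -0.08 -0.53] | j6 1.55
```

```bash
H="python3 -m handwheel"
$H '[[[-0.8,2,0.5],[0,0,0],10],[[-4.2,14.8,0.5],[0,0,0],10],[[-4.2,14.8,0.5],[0,0,0],10],[[-4.2,14.8,0.5],[0,0,0],10],[[-4.2,14.8,0.5],[0,0,0],10],[[-4.2,14.8,0.5],[0,0,0],10],[[-4.2,14.8,0.5],[0,0,0],10],[[-4.2,14.8,0.5],[0,0,0],10]]'
$H '[[[-1,4,0],[0,0,-0.5],10],[[-1,4,0],[0,0,-0.5],10],[[-1,4,0],[0,0,-0.5],10]]'
python3 - <<'E'
from h import *
go([418,-300,46],90)
E
```

```text
t: 12.05
position: [417.4, -301.5, 181.2]
eef_rot: [0.999, -0.038, 0.005, -0.002]
contact_force: [0.3, 0.7, -0.6]
finger_gap: 26.0
t: 12.35
position: [382.8, -403.3, 179.8]
eef_rot: [1.0, -0.006, 0.005, -0.001]
contact_force: [-0.9, 0.7, 0.4]
finger_gap: 25.8
t 12.35 pos [ 382.8 -403.3  179.8] yaw x-axis [ 1.    -0.011  0.01 ] z [ 0.01   0.003 -1.   ] F [-0.9  0.7  0.4] gap 25.8
shift [ 1.31 -4.13  5.38] turn [-0.11  0.03 22.42] | turn [-0.02 -0.07 -0.08] | j6 0.56
```

```bash
H="python3 -m handwheel"
$H '[[[1.4,-1.2,0],[0,0,0],10],[[1.4,-1.2,2],[0,0,0],10],[[1.4,-1.2,4],[0,0,0],10],[[1.4,-1.2,5.3],[0,0,0],10],[[1.4,-1.2,5.3],[0,0,0],10]]'
$H '[[[0,0,0],[0,0,0],50],[[0,0,0],[0,0,0],50],[[0,0,0],[0,0,0],50],[[0,0,-2],[0,0,0],50],[[0,0,-5],[0,0,0],54],[[0,0,-5],[0,0,0],54]]'
python3 - <<'E'
from h import *
go([541,-64.5,180],80.7)
E
```

```text
t: 12.85
position: [416.8, -368.6, 41.9]
eef_rot: [1.0, -0.005, 0.001, -0.006]
contact_force: [-0.7, 0.5, -0.1]
finger_gap: 25.7
t: 13.45
position: [418.2, -372.4, 173.7]
eef_rot: [1.0, -0.005, 0.004, -0.002]
contact_force: [0.4, -0.3, 0.2]
finger_gap: 54.1
t 13.45 pos [ 418.2 -372.4  173.7] yaw x-axis [ 1.    -0.01   0.009] z [ 0.009  0.004 -1.   ] F [ 0.4 -0.3  0.2] gap 54.1
shift [  4.78 -12.37  -0.16] turn [  0.09  -0.06 -21.41] | turn [-0.04 -0.06  1.09] | j6 0.64
```

```bash
H="python3 -m handwheel"
$H '[[[4.78,-12.35,0],[0,0,1.1],54],[[4.78,-12.35,0],[0,0,1.1],54],[[4.78,-12.35,0],[0,0,1.1],54],[[4.78,-12.35,0],[0,0,1.1],54],[[4.78,-12.35,0],[0,0,1.1],54],[[4.78,-12.35,0],[0,0,1.1],54],[[4.78,-12.35,0],[0,0,1.1],54],[[4.78,-12.35,2],[0,0,1.1],54]]'
python3 - <<'E'
from h import *
go([541,-64.5,62],80.7)
E
```

```text
t: 14.25
position: [548.8, -63.4, 134.9]
eef_rot: [0.997, -0.079, 0.014, -0.001]
contact_force: [0.1, -1.2, 0.4]
finger_gap: 53.8
t 14.25 pos [548.8 -63.4 134.9] yaw x-axis [ 0.987 -0.158  0.028] z [ 0.028 -0.001 -1.   ] F [ 0.1 -1.2  0.4] gap 53.8
shift [-0.38  0.1   2.91] turn [  0.31  -0.04 -22.47] | turn [-0.02 -0.2   0.02] | j6 1.4
```

```bash
H="python3 -m handwheel"
$H '[[[-0.38,0.1,1.5],[0,-0.2,0],54],[[-0.38,0.1,2.9],[0,-0.2,0],54],[[-0.38,0.1,2.9],[0,-0.2,0],54],[[-0.38,0.1,2.9],[0,-0.2,0],10],[[-0.38,0.1,2.9],[0,-0.2,0],10],[[-0.38,0.1,2.9],[0,-0.2,0],10],[[-0.38,0.1,2.9],[0,-0.2,0],10],[[-0.38,0.1,2.9],[0,-0.2,0],10]]' 20
$H '[[[0,0,0],[0,0,0],10],[[0,0,-1],[0,0,0],10],[[0,0,-3],[0,0,0],10],[[0,0,-5],[0,0,0],10],[[0,0,-5],[0,0,0],10]]'
python3 - <<'E'
from h import *
go([418,-295,180],90)
E
```

```text
t: 15.05
position: [541.7, -64.7, 63.4]
eef_rot: [0.997, -0.079, 0.001, -0.002]
contact_force: [-0.6, 0.6, 5.4]
finger_gap: 25.8
t: 15.55
position: [545.8, -66.4, 196.4]
eef_rot: [0.997, -0.079, 0.008, 0.0]
contact_force: [1.3, 0.5, 0.4]
finger_gap: 25.7
t 15.55 pos [545.8 -66.4 196.4] yaw x-axis [ 0.987 -0.158  0.016] z [ 0.016 -0.002 -1.   ] F [1.3 0.5 0.4] gap 25.7
shift [-3.61  9.84  0.59] turn [-1.700e-01 -1.000e-02  2.136e+01] | turn [ 0.   -0.11 -1.14] | j6 1.4
```

```bash
H="python3 -m handwheel"
$H '[[[-3.6,9.84,0.5],[0,0,0],10],[[-3.6,9.84,0.5],[0,0,-1],10],[[-3.6,9.84,0.5],[0,0,-1],10],[[-3.6,9.84,0.5],[0,0,-1],10],[[-3.6,9.84,0.5],[0,0,-1],10],[[-3.6,9.84,0.5],[0,0,-1],10],[[-3.6,9.84,0.5],[0,0,-1],10],[[-3.6,9.84,0.5],[0,0,-1],10]]'
$H '[[[0,0,2],[0,0,0],10],[[0,0,4],[0,0,0],10],[[0,0,5.2],[0,0,0],10],[[0,0,5.2],[0,0,0],10]]'
$H '[[[0,0,0],[0,0,0],46],[[0,0,0],[0,0,0],46],[[0,0,0],[0,0,0],46],[[0,0,-2],[0,0,0],46],[[0,0,-5],[0,0,0],54],[[0,0,-5],[0,0,0],54]]'
python3 - <<'E'
from h import *
st()
save("top","after.png",(130,160,530,400),2)
E
```

```text
t: 16.35
position: [418.4, -294.1, 181.7]
eef_rot: [1.0, -0.01, 0.008, 0.0]
contact_force: [-0.2, 0.0, -0.4]
finger_gap: 25.7
t: 16.75
position: [418.5, -289.4, 46.9]
eef_rot: [1.0, -0.008, 0.004, -0.004]
contact_force: [-0.6, 0.9, -1.1]
finger_gap: 26.0
t: 17.35
position: [419.4, -292.3, 178.3]
eef_rot: [1.0, -0.008, 0.007, -0.0]
contact_force: [0.7, -0.2, 0.1]
finger_gap: 53.5
t 17.35 pos [ 419.4 -292.3  178.3] yaw x-axis [ 1.    -0.016  0.015] z [ 0.015  0.001 -1.   ] F [ 0.7 -0.2  0.1] gap 53.5
```

View pics/after.png

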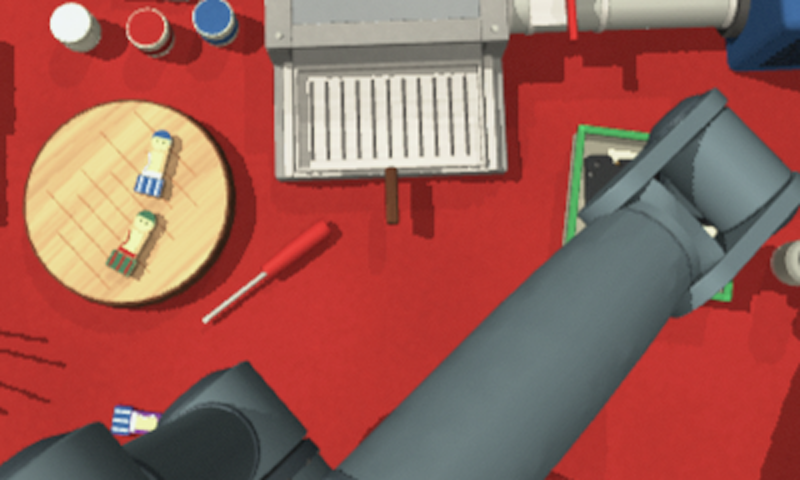

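The tray is empty. Blue puppet: crown at crop (161,131), skirt end (149,197). Green puppet: crown (149,212), skirt end (122,273).

```bash
python3 - <<'E'
from h import *
t=get_image("top")
for n,a,b in(("blue",(161.5,130),(149,198)),("green",(150,211),(122,274))):
    P,Q=[ray(t,130+u/2-.25,160+v/2-.25,46) for u,v in(a,b)]
    d=P-Q; print(n,np.round((P+Q)/2,1),"len",round(np.linalg.norm(d),1),"ang",round(np.degrees(np.arctan2(d[1],d[0])),1))
P=[ray(t,130+u/2,160+v/2,49)for u,v in((293,67),(488,64),(289,172),(492,168))];print(np.round(P,1))
go([477,305,190],80)
E
```

```text
blue [484.5 292.7  46. ] len 88.8 ang -8.0
green [384.3 312.8  46. ] len 85.5 ang -21.9
[[ 610.   118.    49. ]
 [ 613.6 -133.6   49. ]
 [ 472.8  120.7   49. ]
 [ 477.8 -136.5   49. ]]
t 17.45 pos [ 420.  -293.   178.6] yaw x-axis [ 1.    -0.016  0.017] z [ 0.017 -0.002 -1.   ] F [-1.3 -0.4  0.3] gap 53.7
shift [  1.9  -23.95  -0.46] turn [  0.18   0.   -21.37] | turn [ 0.   -0.12  1.13] | j6 0.75
```

```bash
H="python3 -m handwheel"
$H '[[[1,-12,-0.4],[0,0,0],54],[[1,-12,-0.4],[0,0,0],54],[[1,-12,-0.4],[0,0,0],54],[[1,-12,-0.4],[0,0,0],54],[[2.2,-23.4,-0.4],[0,0,0.9],54],[[2.2,-23.4,-0.4],[0,0,0.9],54],[[2.2,-23.4,-0.4],[0,0,0.9],54],[[2.2,-23.4,-0.4],[0,0,0.9],54]]'
python3 - <<'E'
from h import *
go([484.5,292.7,190],82)
E
```

```text
t: 18.25
position: [461.6, 105.1, 185.6]
eef_rot: [0.997, -0.071, 0.008, 0.0]
contact_force: [0.9, -0.5, 1.0]
finger_gap: 54.0
t 18.25 pos [461.6 105.1 185.6] yaw x-axis [ 0.99  -0.141  0.017] z [ 0.017 -0.002 -1.   ] F [ 0.9 -0.5  1. ] gap 54.0
shift [-0.15 -7.56 -0.17] turn [-1.900e-01  1.000e-02  2.248e+01] | turn [-0.   -0.12 -0.02] | j6 1.7
```

```bash
H="python3 -m handwheel"
$H '[[[-0.15,-7.56,0],[0,-0.1,0],54],[[-0.15,-7.56,0],[0,-0.1,0],54],[[-0.15,-7.56,0],[0,-0.1,0],54],[[-0.15,-7.56,1],[0,-0.1,0],54],[[-0.15,-7.56,2.4],[0,-0.1,0],54],[[-0.15,-7.56,2.4],[0,-0.1,0],54]]'
python3 - <<'E'
from h import *
go([484.5,292.7,65],82)
save("scene","g3.png",(340,240,480,360),5)
E
```

```text
t: 18.85
position: [481.6, 292.2, 120.2]
eef_rot: [0.998, -0.07, -0.003, 0.002]
contact_force: [-1.7, -1.6, -0.6]
finger_gap: 53.9
t 18.85 pos [481.6 292.2 120.2] yaw x-axis [ 0.99  -0.14  -0.007] z [-0.007 -0.004 -1.   ] F [-1.7 -1.6 -0.6] gap 53.9
shift [ 0.13 -0.04  2.21] turn [ 0.07 -0.05 22.5 ] | turn [ 0.03  0.05 -0.  ] | j6 2.06
```

View pics/g3.png

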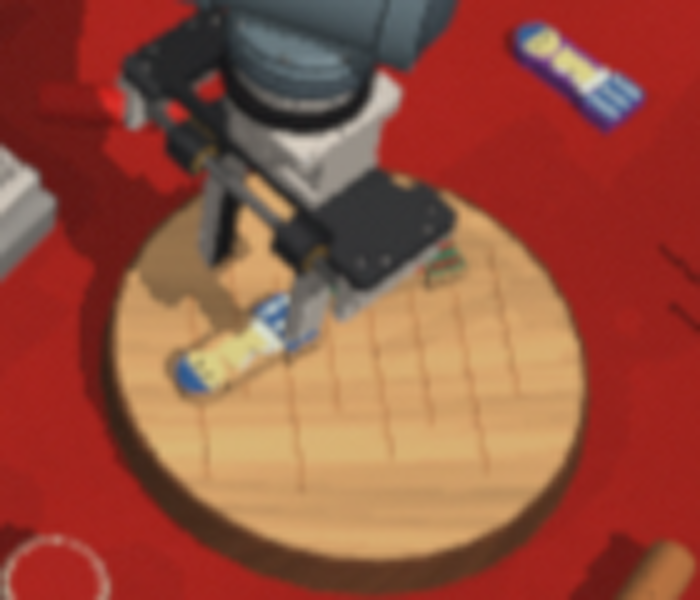

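The blue puppet spans head (185,375) to skirt (310,320) in the crop. I'll check its centre against the earlier estimate.

```bash
python3 - <<'E'
from h import *
im=get_image("scene")
for u,v in((178,380),(300,318),(240,350)): print(np.round(ray(im,340+u/5,240+v/5,46),1))
print([ (np.array(proj(im,p))-[340,240])*5 for p in([484.5,292.7,46],[484.5+42,292.7-6,46],[484.5-42,292.7+6,46])])
E
```

```text
[526.2 282.   46. ]
[448.  305.5  46. ]
[487.6 294.5  46. ]
[array([240.98387213, 344.69963552]), array([184.27816629, 385.43465658]), array([296.28126788, 304.97628588])]
```

Agrees to within a few mm. Grasp it.

```bash
H="python3 -m handwheel"
$H '[[[0.15,0,1],[0,0,0],54],[[0.15,0,2.2],[0,0,0],54],[[0.15,0,2.2],[0,0,0],54],[[0.15,0,2.2],[0,0,0],10],[[0.15,0,2.2],[0,0,0],10],[[0.15,0,2.2],[0,0,0],10],[[0.15,0,2.2],[0,0,0],10],[[0.15,0,2.2],[0,0,0],10]]' 15
$H '[[[0,0,0],[0,0,0],10],[[0,0,-1],[0,0,0],10],[[0,0,-3],[0,0,0],10],[[0,0,-4],[0,0,0],10],[[0,0,-4],[0,0,0],10]]'
python3 - <<'E'
from h import *
go([545,50,150],92)
E
```

```text
t: 19.75
position: [489.7, 291.9, 71.7]
eef_rot: [0.997, -0.071, 0.002, -0.0]
contact_force: [-0.9, -1.3, 6.4]
finger_gap: 26.1
t: 20.25
position: [491.9, 292.9, 176.3]
eef_rot: [0.997, -0.071, 0.006, -0.002]
contact_force: [0.4, 0.5, 1.3]
finger_gap: 25.8
t 20.25 pos [491.9 292.9 176.3] yaw x-axis [ 0.99  -0.141  0.011] z [ 0.011  0.003 -1.   ] F [0.4 0.5 1.3] gap 25.8
shift [3.47 9.32 1.05] turn [-0.12  0.04 21.23] | turn [-0.03 -0.08 -1.27] | j6 2.05
```

```bash
H="python3 -m handwheel"
$H '[[[1,2,0.5],[0,0,0],10],[[3.55,9.3,0.8],[0,0,-1.25],10],[[3.55,9.3,0.8],[0,0,-1.25],10],[[3.55,9.3,0.8],[0,0,-1.25],10],[[3.55,9.3,0.8],[0,0,-1.25],10],[[3.55,9.3,0.8],[0,0,-1.25],10],[[3.55,9.3,0.8],[0,0,-1.25],10]]'
python3 - <<'E'
from h import *
go([547,50,75],92)
save("scene","p1.png",(220,180,400,320),4)
E
```

```text
t: 20.95
position: [546.2, 49.4, 154.4]
eef_rot: [1.0, 0.015, 0.004, -0.002]
contact_force: [0.9, 1.6, -1.1]
finger_gap: 25.6
t 20.95 pos [546.2  49.4 154.4] yaw x-axis [1.    0.03  0.008] z [ 0.008  0.004 -1.   ] F [ 0.9  1.6 -1.1] gap 25.6
shift [ 0.01 -0.01  3.18] turn [-0.1   0.04 22.46] | turn [-0.02 -0.06 -0.04] | j6 1.42
```

View pics/p1.png

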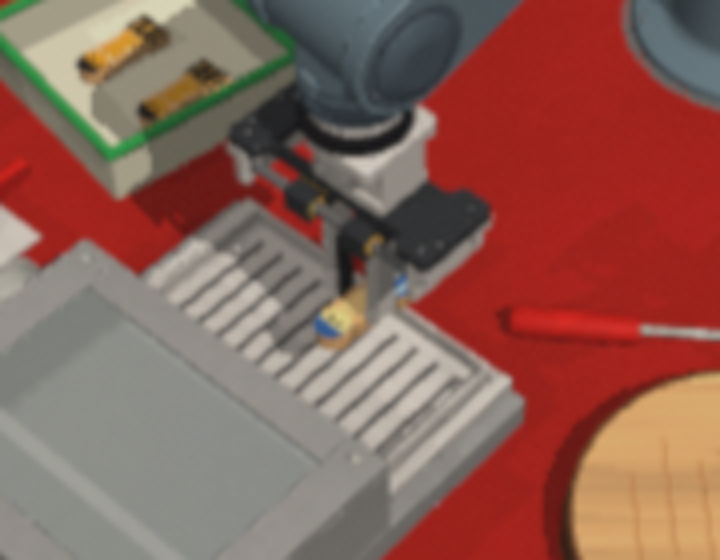

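Both gold puppets are in the bin. The blue one is held level and face up at crop (360,315). Lowering it until contact.

```bash
H="python3 -m handwheel"
$H '[[[0,0,1],[0,0,0],10],[[0,0,2],[0,0,0],10],[[0,0,2.8],[0,0,0],10],[[0,0,3.2],[0,0,0],10],[[0,0,3.4],[0,0,0],10],[[0,0,3.4],[0,0,0],10]]'
python3 - <<'E'
from h import *
st()
E
```

```text
t: 21.6
position: [546.8, 51.8, 69.6]
eef_rot: [1.0, 0.017, 0.004, -0.002]
contact_force: [0.0, 0.2, -0.1]
finger_gap: 25.8
t 21.6 pos [546.8  51.8  69.6] yaw x-axis [0.999 0.033 0.009] z [ 0.009  0.004 -1.   ] F [ 0.   0.2 -0.1] gap 25.8
```

```bash
H="python3 -m handwheel"
$H '[[[0,0,0.12],[0,0,0],10],[[0,0,0.16],[0,0,0],10],[[0,0,0.16],[0,0,0],10]]'
$H '[[[0,0,0.08],[0,0,0],10],[[0,0,0.14],[0,0,0],10],[[0,0,0.14],[0,0,0],10]]'
```

```text
t: 21.9
position: [548.3, 52.0, 68.0]
eef_rot: [1.0, 0.017, 0.006, -0.002]
contact_force: [-3.8, 0.1, 8.7]
finger_gap: 25.6
t: 22.2
position: [549.6, 52.1, 67.3]
eef_rot: [1.0, 0.017, 0.007, -0.002]
contact_force: [-4.7, 0.6, 11.9]
finger_gap: 25.6
```

```bash
H="python3 -m handwheel"
$H '[[[0,0,0],[0,0,0],48],[[0,0,0],[0,0,0],48],[[0,0,0],[0,0,0],48],[[0,0,-2],[0,0,0],48],[[0,0,-4],[0,0,0],54],[[0,0,-4.5],[0,0,0],54]]'
python3 - <<'E'
from h import *
go([384.3,312.8,180],68)
t=save("top","p2.png",(130,160,430,340),2.6)
E
```

```text
t: 22.8
position: [551.3, 51.3, 185.8]
eef_rot: [1.0, 0.017, 0.012, -0.001]
contact_force: [0.5, 0.9, 0.7]
finger_gap: 53.7
t 22.8 pos [551.3  51.3 185.8] yaw x-axis [0.999 0.033 0.024] z [ 0.024  0.003 -1.   ] F [0.5 0.9 0.7] gap 53.7
shift [ -6.33 -10.67   0.1 ] turn [  0.23  -0.07 -19.51] | turn [-0.05 -0.16  2.99] | j6 1.42
```

View pics/p2.png

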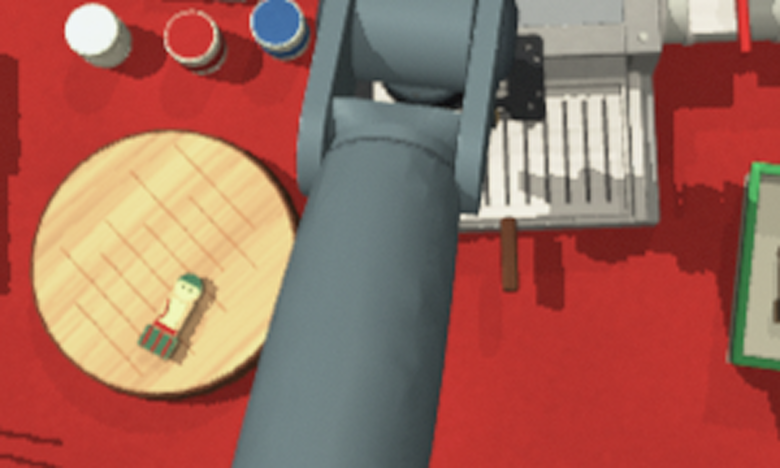

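The green puppet hasn't moved: crown (190,274), skirt end (155,354) in the crop.

```bash
H="python3 -m handwheel"
$H '[[[-6.3,-10.7,0.1],[0,-0.1,3],54],[[-6.3,-10.7,0.1],[0,-0.1,3],54],[[-6.3,-10.7,0.1],[0,-0.1,3],54],[[-6.3,-10.7,0.1],[0,-0.1,3],54],[[-6.3,-10.7,0.1],[0,-0.1,3],54],[[-6.3,-10.7,0.1],[0,-0.1,3],54],[[-6.3,-10.7,0.1],[0,-0.1,3],54],[[-6.3,-10.7,2],[0,-0.1,3],54]]'
python3 - <<'E'
from h import *
im=get_image("scene")
go([385,312.5,63],68)
h=cv2.cvtColor(im["color"],cv2.COLOR_RGB2HSV)
t=get_image("top"); 
for u,v in((190,271),(155,357)): print(np.round(ray(t,130+u/2.6-.3,160+v/2.6-.3,46),1))
E
```

```text
t: 23.65
position: [388.8, 317.1, 136.5]
eef_rot: [0.982, -0.19, 0.009, -0.007]
contact_force: [1.3, -0.4, -0.1]
finger_gap: 53.6
t 23.7 pos [382.4 312.5 124.9] yaw x-axis [ 0.927 -0.374  0.001] z [ 0.002  0.001 -1.   ] F [-3.2 -3.3 -4.9] gap 54.0
shift [ 0.09 -0.04  2.48] turn [ 2.00e-02 -2.00e-02 -2.25e+01] | turn [-0.01 -0.01  0.  ] | j6 2.41
[427.4 302.1  46. ]
[344.1 332.4  46. ]
```

```bash
H="python3 -m handwheel"
$H '[[[0.1,-0.15,1],[0,0,0],54],[[0.1,-0.15,2.45],[0,0,0],54],[[0.1,-0.15,2.45],[0,0,0],54],[[0.1,-0.15,2.45],[0,0,0],10],[[0.1,-0.15,2.45],[0,0,0],10],[[0.1,-0.15,2.45],[0,0,0],10],[[0.1,-0.15,2.45],[0,0,0],10],[[0.1,-0.15,2.45],[0,0,0],10]]' 15
$H '[[[0,0,0],[0,0,0],10],[[0,0,-1],[0,0,0],10],[[0,0,-3],[0,0,0],10],[[0,0,-4],[0,0,0],10],[[0,0,-4],[0,0,0],10]]'
python3 - <<'E'
from h import *
go([547,-55,165],92)
E
```

```text
t: 24.55
position: [385.6, 314.0, 65.5]
eef_rot: [0.982, -0.191, -0.001, 0.001]
contact_force: [0.0, -0.9, 2.5]
finger_gap: 26.5
t: 25.05
position: [388.1, 315.4, 169.9]
eef_rot: [0.982, -0.191, 0.003, -0.002]
contact_force: [0.0, -0.2, 0.6]
finger_gap: 26.5
t 25.05 pos [388.1 315.4 169.9] yaw x-axis [ 0.927 -0.375  0.005] z [ 0.007  0.003 -1.   ] F [ 0.  -0.2  0.6] gap 26.5
shift [11.45 11.35  0.19] turn [-0.06  0.04 19.5 ] | turn [-0.03 -0.04 -3.  ] | j6 2.41
```

```bash
H="python3 -m handwheel"
$H '[[[1,1,0.1],[0,0,0],10],[[3,3,0.1],[0,0,-1],10],[[11.4,11.3,0.1],[0,0,-3],10],[[11.4,11.3,0.1],[0,0,-3],10],[[11.4,11.3,0.1],[0,0,-3],10],[[11.4,11.3,0.1],[0,0,-3],10],[[11.4,11.3,0.1],[0,0,-3],10],[[11.4,11.3,0.1],[0,0,-3],10]]'
python3 - <<'E'
from h import *
go([547,-55,75],92)
E
```

```text
t: 25.85
position: [532.2, -23.1, 165.4]
eef_rot: [1.0, 0.017, 0.002, -0.002]
contact_force: [0.7, 0.6, -0.7]
finger_gap: 26.3
t 25.85 pos [532.2 -23.1 165.4] yaw x-axis [0.999 0.034 0.004] z [ 0.004  0.004 -1.   ] F [ 0.7  0.6 -0.7] gap 26.3
shift [0.54 1.31 3.61] turn [-0.05  0.04 22.49] | turn [-0.03 -0.03 -0.01] | j6 1.28
```

```bash
H="python3 -m handwheel"
$H '[[[0.5,1.3,0],[0,0,0],10],[[0.5,1.3,0],[0,0,0],10],[[0.5,1.3,1.5],[0,0,0],10],[[0.5,1.3,3],[0,0,0],10],[[0.5,1.3,3.6],[0,0,0],10],[[0.5,1.3,3.8],[0,0,0],10],[[0.5,1.3,3.8],[0,0,0],10]]'
$H '[[[0,0,0.12],[0,0,0],10],[[0,0,0.16],[0,0,0],10],[[0,0,0.16],[0,0,0],10]]'
```

```text
t: 26.55
position: [546.0, -54.3, 70.2]
eef_rot: [1.0, 0.017, 0.002, -0.002]
contact_force: [1.0, -0.6, -0.9]
finger_gap: 26.5
t: 26.85
position: [546.6, -54.3, 67.2]
eef_rot: [1.0, 0.017, 0.002, -0.002]
contact_force: [-0.6, -0.5, -0.6]
finger_gap: 26.6
```

```bash
H="python3 -m handwheel"
$H '[[[0,0,0.12],[0,0,0],10],[[0,0,0.2],[0,0,0],10],[[0,0,0.2],[0,0,0],10],[[0,0,0.2],[0,0,0],10]]'
$H '[[[0,0,0],[0,0,0],48],[[0,0,0],[0,0,0],48],[[0,0,0],[0,0,0],48],[[0,0,-2],[0,0,0],48],[[0,0,-4],[0,0,0],48],[[-3,0,-5],[0,0,0],40],[[-5,-1,-5],[0,0,0],40],[[-7,-1.5,-5],[0,0,0],40]]'
python3 - <<'E'
from h import *
save("scene","p3.png",(200,180,480,360),2.8)
go([435,-9,64],92)
E
```

```text
t: 27.25
position: [546.9, -54.4, 62.3]
eef_rot: [1.0, 0.017, 0.003, -0.002]
contact_force: [0.7, -0.4, -0.4]
finger_gap: 26.2
t: 28.05
position: [401.5, -31.2, 186.1]
eef_rot: [1.0, 0.017, 0.004, -0.001]
contact_force: [-0.3, 0.2, 0.9]
finger_gap: 40.2
t 28.1 pos [393.6 -28.  183.1] yaw x-axis [0.999 0.036 0.001] z [ 0.001  0.005 -1.   ] F [-3.2  1.9 -2.1] gap 40.5
shift [ 1.68 -0.68  4.77] turn [ 1.000e-02 -5.000e-02 -2.249e+01] | turn [-0.03 -0.01  0.01] | j6 1.17
```

View pics/p3.png

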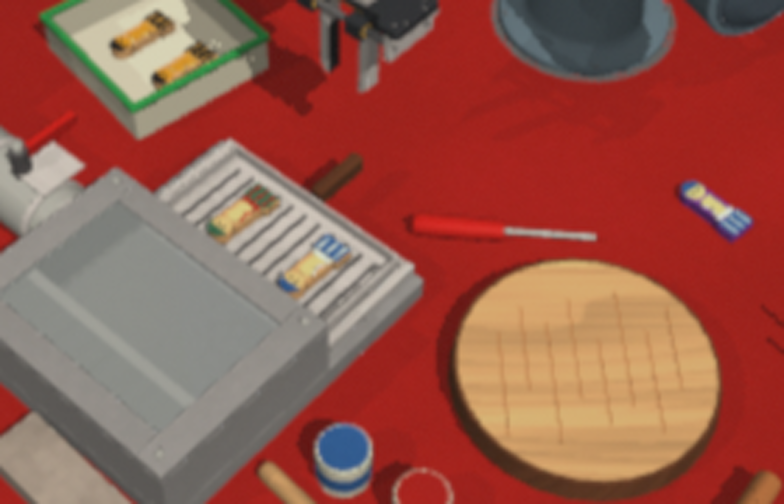

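Both painted puppets lie flat and face up on the tray, at (245,212) and (313,266). Next I grip the handle and push it home.

```bash
H="python3 -m handwheel"
$H '[[[1.7,-0.7,1],[0,0,0],40],[[1.7,-0.7,2.5],[0,0,0],40],[[1.7,-0.7,4],[0,0,0],40],[[1.7,-0.7,4.8],[0,0,0],40],[[1.7,-0.7,4.8],[0,0,0],40],[[1.7,-0.7,4.8],[0,0,0],5],[[1.7,-0.7,4.8],[0,0,0],5],[[1.7,-0.7,4.8],[0,0,0],5]]' 25
$H '[[[0,0,0],[0,0,0],5],[[0.1,0,0],[0,0,0],5],[[0.3,0,0],[0,0,0],5],[[0.6,0,0],[0,0,0],5],[[0.9,0,0],[0,0,0],5],[[1.2,0,0],[0,0,0],5]]'
```

```text
t: 28.9
position: [436.7, -8.7, 64.7]
eef_rot: [1.0, 0.018, 0.002, -0.002]
contact_force: [-0.5, -0.2, -0.2]
finger_gap: 19.6
t: 29.5
position: [465.8, -7.5, 64.8]
eef_rot: [1.0, 0.018, 0.0, -0.002]
contact_force: [-6.6, 0.3, 5.4]
finger_gap: 15.8
```

```bash
H="python3 -m handwheel"
$H '[[[0.3,0,0],[0,0,0],5],[[0.6,0,0],[0,0,0],5],[[1,0,0],[0,0,0],5],[[1.4,0,0],[0,0,0],5],[[1.8,0,0],[0,0,0],5],[[2.2,0,0],[0,0,0],5],[[2.6,0,0],[0,0,0],5],[[3,0,0],[0,0,0],5]]'
$H '[[[0.3,0,0],[0,0,0],5],[[0.6,0,0],[0,0,0],5],[[0.9,0,0],[0,0,0],5],[[1.2,0,0],[0,0,0],5],[[1.5,0,0],[0,0,0],5],[[1.65,0,0],[0,0,0],5],[[1.75,0,0],[0,0,0],5]]'
```

```text
t: 30.3
position: [540.0, -4.7, 64.9]
eef_rot: [1.0, 0.019, -0.002, -0.002]
contact_force: [-6.0, 0.1, 4.6]
finger_gap: 16.0
t: 31.0
position: [583.0, -3.0, 64.8]
eef_rot: [1.0, 0.019, -0.003, -0.002]
contact_force: [-7.4, -0.4, 4.3]
finger_gap: 15.7
```

```bash
H="python3 -m handwheel"
$H '[[[0.1,0,0],[0,0,0],5],[[0.2,0,0],[0,0,0],5],[[0.2,0,0],[0,0,0],5]]'
$H '[[[0.1,0,0],[0,0,0],5],[[0.2,0,0],[0,0,0],5],[[0.2,0,0],[0,0,0],5]]'
```

```text
t: 31.3
position: [586.0, -2.8, 64.8]
eef_rot: [1.0, 0.019, -0.007, -0.002]
contact_force: [-11.4, -0.7, 8.0]
finger_gap: 15.6
t: 31.6
position: [587.2, -2.5, 64.6]
eef_rot: [1.0, 0.02, -0.012, -0.002]
contact_force: [-17.0, -1.1, 13.8]
finger_gap: 15.7
```

```bash
H="python3 -m handwheel"
$H '[[[0.15,0,0],[0,0,0],5],[[0.3,0,0],[0,0,0],5],[[0.3,0,0],[0,0,0],5]]'
$H '[[[-0.1,0,0],[0,0,0],40],[[-0.1,0,0],[0,0,0],40],[[-0.1,0,0],[0,0,0],40],[[-0.1,0,-2],[0,0,0],40],[[-0.1,0,-4],[0,0,0],20],[[-0.1,0,-5],[0,0,0],0],[[-0.5,2,-5],[0,0,0],0],[[-0.5,4,-5],[0,0,0],0]]'
python3 - <<'E'
from h import *
go([630,-252,180],0)
save("scene","home.png",(150,190,350,340),4)
E
```

```text
t: 31.9
position: [589.9, -2.1, 64.1]
eef_rot: [1.0, 0.02, -0.02, -0.003]
contact_force: [-20.1, -1.7, 15.5]
finger_gap: 15.7
t: 32.7
position: [587.4, -102.4, 191.0]
eef_rot: [1.0, 0.022, -0.018, -0.002]
contact_force: [0.4, -0.5, -0.1]
finger_gap: 11.4
t 32.7 pos [ 587.4 -102.4  191. ] yaw x-axis [ 0.998  0.044 -0.035] z [-0.035  0.003 -0.999] F [ 0.4 -0.5 -0.1] gap 11.4
shift [1.46 6.05 0.36] turn [ -0.22   0.18 -10.94] | turn [ 0.18  0.22 11.56] | j6 1.17
```

View pics/home.png

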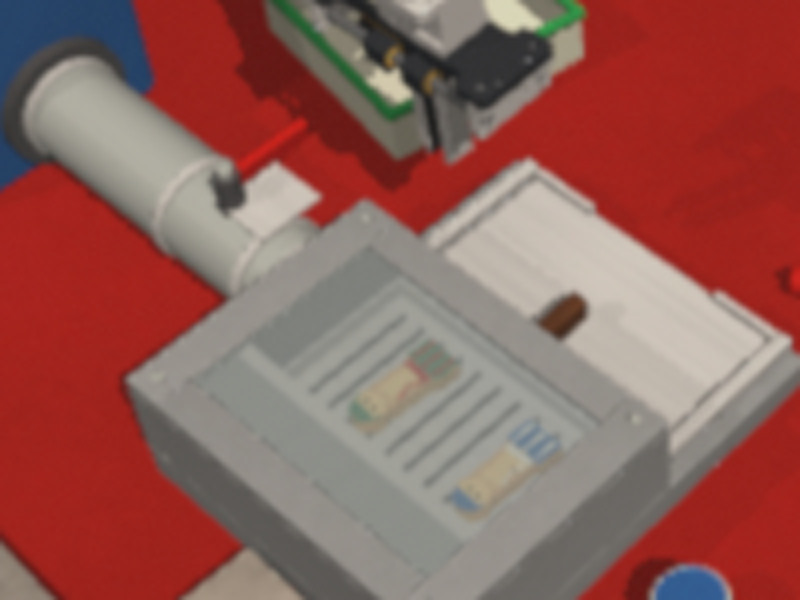

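The tray is home: the handle tip is back at (588,297), the same as before, with both puppets seen through the window. The damper is still shut. Next I open it from the -y side.

```bash
H="python3 -m handwheel"
$H '[[[1.1,3.1,0.3],[0,0.25,0.3],0],[[2.2,6.3,0.3],[0,0.25,0.3],0],[[2.2,6.3,0.3],[0,0.25,0.3],0],[[2.2,6.3,0.3],[0,0.25,0.3],0],[[2.2,6.3,0.3],[0,0.25,0.3],0],[[2.2,6.3,0.3],[0,0.25,0.3],0]]'
python3 - <<'E'
from h import *
go([649,-258,138],90)
E
```

```text
t: 33.35
position: [647.8, -265.3, 180.4]
eef_rot: [1.0, -0.003, -0.001, -0.0]
contact_force: [1.0, 0.5, 0.4]
finger_gap: 0.3
t 33.35 pos [ 647.8 -265.3  180.4] yaw x-axis [ 1.    -0.006 -0.001] z [-0.001  0.001 -1.   ] F [1.  0.5 0.4] gap 0.3
shift [ 0.05 -0.29  1.7 ] turn [1.000e-02 1.000e-02 2.246e+01] | turn [-0.    0.01 -0.04] | j6 1.03
```

```bash
H="python3 -m handwheel"
$H '[[[0.05,-0.2,0.8],[0,0,0],0],[[0.05,-0.25,1.7],[0,0,0],0],[[0.05,-0.29,1.7],[0,0,0],0],[[0.05,-0.29,1.7],[0,0,0],0]]'
$H '[[[-0.04,-0.52,0],[0,0,0],0],[[-0.16,-1,0],[0,0,0],0],[[-0.16,-1.44,0],[0,0,0],0],[[-0.04,-1.96,0],[0,0,0],0],[[0.28,-2.44,0],[0,0,0],0],[[0.76,-2.8,0],[0,0,0],0],[[1.28,-3.04,0],[0,0,0],0],[[1.4,-3.04,0],[0,0,0],0]]'
$H '[[[0.15,0,0],[0,0,0],0],[[0.25,0,0],[0,0,0],0],[[0.25,0,0],[0,0,0],0]]'
```

```text
t: 33.75
position: [648.9, -256.5, 138.0]
eef_rot: [1.0, -0.002, -0.001, -0.001]
contact_force: [-0.3, 0.0, 0.3]
finger_gap: 0.4
t: 34.55
position: [680.1, -180.9, 139.5]
eef_rot: [1.0, -0.001, -0.008, 0.001]
contact_force: [-25.7, -3.8, 14.3]
finger_gap: 0.2
t: 34.85
position: [680.3, -180.9, 139.8]
eef_rot: [1.0, -0.0, -0.017, 0.001]
contact_force: [-24.0, -2.1, 9.9]
finger_gap: 0.5
```

At the stop. I'll back off, clear the view and take the final check.

```bash
H="python3 -m handwheel"
$H '[[[-0.6,0,0],[0,0,0],0],[[-0.8,0,-0.5],[0,0,0],0],[[-0.8,0,-3],[0,0,0],0],[[-3,1,-4],[0,0,0],0],[[-6,2,-4],[0,0,0],0],[[-8,3,-4],[0,0,0],0],[[-9,4,-4],[0,0,0],0],[[-9,4,-4],[0,0,0],0]]'
python3 - <<'E'
from h import *
a=get_image("scene")["color"][:,:,::-1]; b=get_image("top")["color"][:,:,::-1]
o=np.hstack([cv2.resize(a[180:340,170:370],None,fx=2,fy=2),cv2.resize(b[70:230,240:440],None,fx=2,fy=2)])
o2=np.hstack([cv2.resize(a[100:460,100:],(400,267)),cv2.resize(b,(400,267))])
cv2.imwrite("pics/fin.png",np.vstack([o,o2])); st()
E
```

```text
t: 35.65
position: [457.6, -281.0, 250.2]
eef_rot: [1.0, -0.0, -0.015, 0.002]
contact_force: [-0.1, -0.0, -0.3]
finger_gap: 0.3
t 35.75 pos [ 457.2 -282.2  250.3] yaw x-axis [ 1.    -0.005 -0.031] z [-0.031 -0.005 -1.   ] F [ 1.  -0.  -0.6] gap 0.3
```

View pics/fin.png

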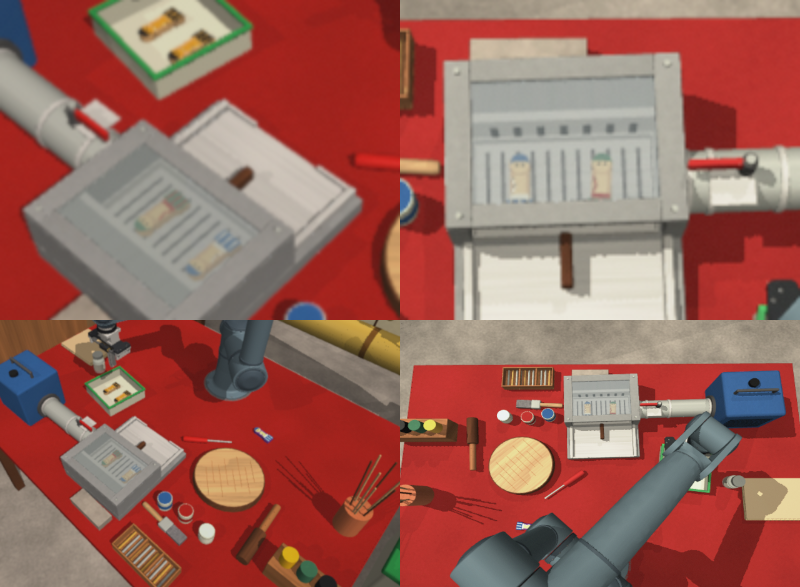

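The damper lever lies along the duct (open), the tray is home with both painted puppets face up, both gold ones are in the bin, and the bystanders haven't moved.

```bash
python3 -c "from bench import *; print(hand_in())"
```

```text
the job is handed in; nothing more can be done
None
```

The job is done and handed in at about 36 s on the robot clock; `hand_in()` gives no verdict.

**What I did:**
- I shut the damper to its stop, drew the tray out to the end stops, and put both gold puppets in the white bin.
- I laid the two painted puppets that were there (blue and green; there was no red one) face up and side by side on the tray.
- I slid the tray home until it met the back of the box, then opened the damper to its other stop. It stayed shut the whole time the tray was out.

**Last checks:**
- **Damper:** the last pictures show the lever lying along the duct, as at the start. The force rose to about 24–26 N at both stops.
- **Tray:** the handle is back where it began, within about 2 pixels. The tool read 590 mm in x at the last push against 583 mm when it first gripped the handle. I put that down to the tool tilting under about 20 N, since the pictures show the tray home.
- **Bystanders:** the purple look-alike, paints and tools look undisturbed.
- **Disturbances:** I noticed no knocked puppet and no slackened grip. No check failed.

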